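Load a vial tray through the autosampler's flap

TASK

Pick up the white vial tray by its fin and, keeping it level, set it on the loader's sled so that it drops flat over both locating pins (either way round). Then push the sled by its upright tab all the way home, so that the tray goes in through the spring flap and the flap swings shut behind it; the flap is opened by the tray, not by the robot. Leave the other things on the bench where they are, and let go at the end.

Things in the scene. Friction and masses are not known exactly. Their poses are not given: they have to be found in the camera images.
- tray_center (a point): Centre of the loose vial tray (0.3 kg), 30 mm above its underside: white plate 150 (x) by 100 (y) by 14 mm with a fin to grip across y in its middle, 60 mm long in x, 12 mm thick, its top 60 mm above the underside. A row of vials, fast in the tray, along each long side: y = 35 to 47 mm, x within 46 mm, tops at 42 mm. z up; same after half a turn. Starts flat on the bench.
- tray_hole (a point): Mouth, at the top of the plate (14 mm above the underside), of one of the tray's two through holes, 14 mm in diameter, at x = +60 mm from the tray's centre, y = 0; the other is at x = -60 mm. Axes as tray_center.
- sled_seat (a point): Top face of the aluminium sled's bed, 30 mm above the bench, midway between its two pins; bed 90 mm wide, from 80 mm ahead of this point to 180 mm behind. x along the slide towards the port, z up. The tray is seated when flat on the bed with both pins in its holes: its centre 30 mm straight above this point, its x along this x, either way round.
- pin_round (a point): Foot of the round pin on the sled's bed, x = +60 mm from sled_seat: 12 mm in diameter, 10 mm tall, the top 3 mm stepped in to 8 mm.
- pin_diamond (a point): Foot of the diamond pin on the sled's bed, x = -60 mm from sled_seat: 12 mm across y, 5 to 9 mm along x, 10 mm tall, the top 3 mm stepped in by 2 mm a side.
- sled_tab (a point): Centre of the sled's upright push tab, 170 mm behind sled_seat: 12 mm thick in x, 60 mm wide in y, standing 30 to 97 mm above the bench; the point is 63.5 mm up. x towards the port. Free on both sides: push it in +x from behind. It stays outside the port, 45 mm in front of the flap, when the sled is home.
- sled (a joint): Slide of the sled in m: 0 is fully out, 0.24 is fully home against its stop; grows towards the port. Only in about the last 10 mm is the tray far enough in for the flap to fall shut behind it. About 2 N of friction; it stays where it is left.
- flap (a joint): Angle of the grey flap in rad: 0 hangs shut, grows as it swings inwards, 1.45 at most. A light spring shuts it (0.02 N m shut, 0.08 open); the tray passing under it meets a few N. Hinge along its top edge 114 mm above the bench, 118 mm wide; its lower edge clears the bed by 3 mm, so the sled passes under it and the tray pushes it open.
- port (a point): On the fixed loader: in the flap's plane, mid-port, 30 mm above the bench. x leads into the port, z up. White housing, clear roof: 270 mm along +x, 170 mm wide, 140 mm tall, tunnel 128 mm wide. In front (-x) an open track 124 mm wide, 22 mm tall at most beside the sled, 300 mm long. sled_seat is 115 mm in front of here at sled = 0, 125 mm inside at 0.24.
- bottle_large: Bystander: clear bottle with a blue cap, 86 mm diameter, 180 mm tall; origin at the centre of its underside.
- bottle_small: Bystander: clear bottle with a blue cap, 68 mm diameter, 140 mm tall; origin at the centre of its underside.
- beaker: Bystander: open glass beaker, 70 mm diameter, 90 mm tall; origin at the centre of its underside.
- tip_box: Bystander: grey closed box 85 by 120 by 60 mm tall; origin at the centre of its underside.
- jar: Bystander: amber jar, 60 mm diameter, 70 mm tall; origin at the centre of its underside.
- wrench: Bystander: steel wrench 160 mm long lying on the bench near the robot; origin at the centre of its underside.
- column_box: Bystander: cardboard box 50 by 150 by 35 mm tall; origin at the centre of its underside.
Not all that is in view belongs to the job. Leave any pink or turquoise look-alike of the part that bears tray_center alone.

How it is judged:
By the outcome, as a careful person would: the job done as asked, in the order asked, and still so for the second after the job is handed in, with the robot touching nothing.
It also fails if it takes over 64 s, if anything falls off the work surface, if the arm or the gripper's body presses on something with over 40 N, if the wrist force passes 120 N, or if a joint passes its speed limit or range.

ROBOT

A 6-joint arm with a two-finger parallel gripper is mounted at the origin on the work surface. World frame = base frame: x ahead of the robot, y to its left, z up, the work surface at z = 0. Lengths are in m, angles in degrees, forces in N, time in s.
With the tool pointing down it reaches from about 0.3 to 0.75 m from the base axis. Payload 8.5 kg.
Tool frame: the origin (TCP) lies on the centre line of the jaws, within the pads' length; the fingertips stand 19 mm ahead of it and the grasp point (between the pads) is the TCP; z points along the fingers, x is the direction in which the jaws open and shut, and the axes are right-handed (so a half turn about z gives the same grasp; the last joint's range is limited). The gripper opens to 85 mm and grips with 20 to 120 N. Pads are 22 mm wide; open, the fingers measure 114 mm over their backs; the gripper's body (76 mm by 85 mm) begins 54 mm behind the grasp point. The pads swing forward as they close: fully open they stand 13 mm farther back than shut.
Start: joints at [-86.247, 21.807, 74.336, -0, 83.858, -12.336], TCP at [0.152, -0.528, 0.25] pointing down, gripper open.
Joint ranges: [-178.18, 178.18], [-50.72, 133.34], [12.68, 142.11], [-81.47, 261.47], [9.98, 163.14], [-165.26, 165.26]. Speed limits (degrees/s): [136.94, 136.94, 180, 180, 180, 180].

INTERFACE

Orientations are given as a 3x3 rotation matrix whose columns are the frame's x, y, z axes.
In Python, from rig import env, cams, order gives the robot as it stands.
- The arm moves only by the tool step_arm, never from a script. Its argument "steps" is a list of rows, each an object with "xyz": the shift along the tool's x, y, z normalised to -1 to 1, where 1 is 0.04 m, a list of three; "turn": the turn, a rotation vector about the tool's x, y, z normalised to -1 to 1, where 1 is 0.08 rad, a list of three; "gripper": the gripper command: -1 is shut, 1 is fully open, values between are in proportion. A call has 1 to 20 rows; each row shifts and turns the commanded pose from where the row before left it, along the tool's axes as they then stand; what a row does not reach is not made up. A row lasts 1/12 s, in which the tool goes at most 41.7 mm and 7.16 degrees, less where a joint would pass 70% of its speed; a pose out of reach is approached as far as the arm can. A call with a number of a shift or a turn outside -1 to 1 is refused whole. A call with a gripper value outside its range is refused whole. The fingers move at their own pace and stop on an object; "squeeze" is the grip in N (left out, the last holds). Time passes only in rows, so rows that do not move let the fingers close. It gives the time, the measured TCP pose, the force and the opening at its end, in the units of the state.
- env.observe(): the state, without advancing time (a new reading comes with each control period).
- cams.get_image(name): name is "scene" or "top" or "wrist"; returns (picture, depth): 384x512x3 uint8, red, green, blue; 384x512 float32, m along the optical axis (not along the pixel's ray), 0 where there is no reading.
- cams.camera_info(name): a dict with "fx", "fy", "cx", "cy" (pixels), "k1" (the pictures are not rectified: a ray, as slopes to the right and down, at radius r is drawn at 1 + k1 r^2 times it, then the intrinsics apply), "extrinsics" (4x4, takes a point from camera to world coordinates). Camera axes: x right, y down, z forward; pixel columns grow to the right and rows downward; lengths in m; the calibration is good to about 2 mm. A picture is of the moment at which its call begins: read the wrist's pose just before it. camera_info takes no time and is no camera call; for the wrist camera it gives the pose at the moment of the call.
- order.close_job(): hands the job in, once; it reports no verdict.
The state is a dict: "time_s": time; "q": joint angles; "qvel": joint speeds; "joint_efforts": joint torques, N m; "position": TCP position; "tool_rot": TCP orientation; "ft_force": force on the tool from outside, world axes, zero at the start; "wrist_torque": the same for the moment, N m; "grip_width": finger opening in m.
Only numpy, scipy, OpenCV 4.12 (cv2) and the standard library are available. Lean on these libraries where they do the work, as an engineer would, in place of code of your own. Each camera call takes 0.05 s, during which the arm holds its last target. There are 200 camera calls.

## Working session

There is one attempt and no reset: what is moved stays moved. The work goes in short steps, Python scripts to look and compute and a tool call to move; the robot and the scene stay as the last step left them, time stands still between calls to the robot, and variables do not carry over. Pictures are saved under pics/ and viewed, about 8 in all and at most 12, crops included, and the job is handed in when it is done.

Besides the shell and the picture viewer there is one more tool, called after "Emit:" by a JSON object that holds its "op" and its "data", one argument or row to a line. step_arm: Moves the arm, as the interface text tells. Scaled input: -1 to 1 covers 0.04 m each way for a shift and 0.08 rad each way for a turn. Its arguments: {"type":"object","properties":{"steps":{"type":"array"},"squeeze":{"type":"number"}},"required":["steps"]}

```bash
mkdir -p pics; cat > h.py <<'E'
import numpy as np, cv2
from rig import env, cams, order
def snap(name, fn):
    info=cams.camera_info(name); im,d=cams.get_image(name)
    np.savez('pics/'+fn+'.npz',im=im,d=d,E=np.array(info['extrinsics']),k=np.array([info[a] for a in('fx','fy','cx','cy','k1')]))
    cv2.imwrite('pics/'+fn+'.png',im[:,:,::-1]); return im,d
class V:
    def __init__(s,fn):
        z=np.load('pics/'+fn+'.npz'); s.im,s.d,s.E,s.k=z['im'],z['d'],z['E'],z['k']
    def ray(s,u,v):
        fx,fy,cx,cy,k1=s.k
        p=cv2.undistortPoints(np.array([[[u,v]]],float),np.array([[fx,0,cx],[0,fy,cy],[0,0,1]]),np.array([k1,0,0,0,0]))[0,0]
        return np.array([p[0],p[1],1.])
    def dep(s,u,v): # by depth
        return s.E[:3,:3]@(s.ray(u,v)*s.d[int(round(v)),int(round(u))])+s.E[:3,3]
    def atz(s,u,v,z): # on plane z
        r=s.E[:3,:3]@s.ray(u,v); o=s.E[:3,3]; return o+r*(z-o[2])/r[2]
    def cloud(s):
        h,w=s.d.shape; fx,fy,cx,cy,k1=s.k
        g=np.stack(np.meshgrid(np.arange(w),np.arange(h)),-1).reshape(-1,1,2).astype(float)
        p=cv2.undistortPoints(g,np.array([[fx,0,cx],[0,fy,cy],[0,0,1]]),np.array([k1,0,0,0,0]))[:,0]
        P=np.c_[p,np.ones(len(p))]*s.d.reshape(-1,1)
        return (P@s.E[:3,:3].T+s.E[:3,3]).reshape(h,w,3)
    def pix(s,P):
        fx,fy,cx,cy,k1=s.k; c=s.E[:3,:3].T@(np.array(P)-s.E[:3,3]); a=c[:2]/c[2]; a=a*(1+k1*a@a)
        return a[0]*fx+cx,a[1]*fy+cy
E
python3 - <<'E'
from h import *
a,_=snap('top','t0');b,_=snap('scene','s0')
cv2.imwrite('pics/t0b.png',cv2.resize(a[:,:,::-1],(800,600)))
o=env.observe();print(o['position'],np.round(o['tool_rot'],3),o['time_s'])
for n in('t0','s0'):
  v=V(n);print(v.E.round(3),v.k)
E
```

```text
[ 0.15239806 -0.52822137  0.24978118] [[ 0.277 -0.961 -0.   ]
 [-0.961 -0.277  0.001]
 [-0.001 -0.    -1.   ]] 0.1
[[-0.024 -0.991  0.134  0.363]
 [-0.999  0.028  0.025  0.116]
 [-0.029 -0.133 -0.991  1.146]
 [ 0.     0.     0.     1.   ]] [ 3.81745643e+02  3.81745643e+02  2.55989105e+02  1.94322949e+02
 -9.53923884e-02]
[[ 0.27   0.828 -0.491  1.087]
 [ 0.963 -0.229  0.143 -0.05 ]
 [ 0.006 -0.512 -0.859  1.09 ]
 [ 0.     0.     0.     1.   ]] [ 4.02782518e+02  4.02782518e+02  2.57984795e+02  1.86827056e+02
 -1.23379530e-01]
```

View pics/t0b.png

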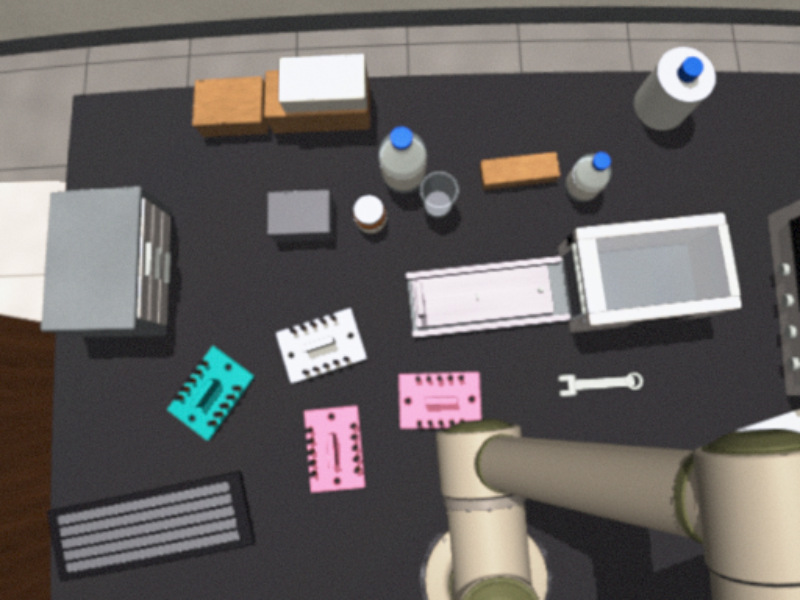

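View pics/s0.png

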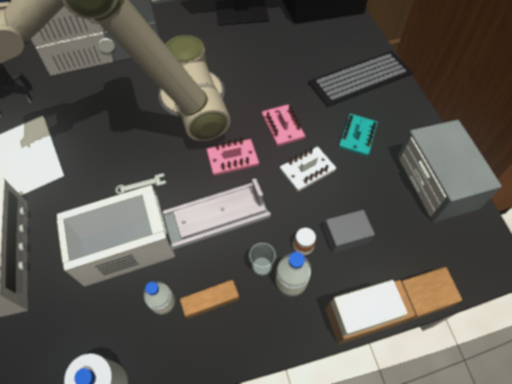

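The top view (800 px wide) shows the white tray at (321,345) with holes near (292,354) and (350,336). The sled's tab is at (418,300), its pins are near (478,298) and (541,291), and the flap is at x≈570. The pink and turquoise trays are look-alikes.

```bash
python3 - <<'E'
from h import *
v=V('t0');s=800/512
for n,u,w,z in[('h1',292,354,.014),('h2',350,336,.014),('fin',321,343,.06),('pd',478,298,.04),('pr',541,291,.04),('tab',418,298,.097)]:
    print(n,v.atz(u/s,w/s,z).round(4),v.dep(u/s,w/s).round(4))
C=v.cloud()
# tray top-plate white pixels
u0,u1,w0,w1=[int(a/s) for a in(265,378,300,392)]
im=v.im[w0:w1,u0:u1].astype(int);c=C[w0:w1,u0:u1]
m=(im.min(2)>150)|((c[...,2]>.03)&(c[...,2]<.08))
p=c[m];print(m.sum(),cv2.minAreaRect(p[:,:2].astype(np.float32)*1000))
f=c[(c[...,2]>.05)&(c[...,2]<.075)];print(len(f),f.mean(0),cv2.minAreaRect(f[:,:2].astype(np.float32)*1000))
# sled: tab & track & housing
u0,u1,w0,w1=[int(a/s) for a in(400,760,200,345)]
c=C[w0:w1,u0:u1]
f=c[(c[...,2]>.08)&(c[...,2]<.11)&(np.arange(u0,u1)[None,:]<450/s)];print('tab',len(f),f.mean(0),cv2.minAreaRect(f[:,:2].astype(np.float32)*1000))
f=c[(c[...,2]>.13)&(c[...,2]<.15)];print('house',len(f),cv2.minAreaRect(f[:,:2].astype(np.float32)*1000))
big=cv2.resize(v.im[145:225,165:375,::-1],None,fx=3.8,fy=3.8,interpolation=cv2.INTER_CUBIC);cv2.imwrite('pics/t0c.png',big)
E
```

```text
h1 [0.4247 0.354  0.014 ] [4.254e-01 3.569e-01 3.000e-04]
h2 [0.4564 0.2422 0.014 ] [ 0.4576  0.2439 -0.0015]
fin [0.4411 0.2906 0.06  ] [0.4411 0.2908 0.059 ]
pd [ 0.519  -0.0014  0.04  ] [ 0.5196 -0.0019  0.0356]
pr [ 0.5289 -0.1201  0.04  ] [ 0.5289 -0.1201  0.04  ]
tab [0.5139 0.111  0.097 ] [0.5136 0.111  0.0996]
1682 ((440.6772766113281, 250.4705810546875), (274.6145324707031, 144.05889892578125), 87.64647674560547)
96 [0.44018438 0.29814144 0.05941946] ((440.2593994140625, 298.9456481933594), (12.331939697265625, 60.03828048706055), 17.157493591308594)
tab 124 [0.55468464 0.10216345 0.09395582] ((589.0469970703125, 92.52115631103516), (46.688377380371094, 211.13803100585938), 79.22686767578125)
house 6085 ((550.3265991210938, -306.44464111328125), (172.787109375, 273.99163818359375), 4.676677703857422)
```

View pics/t0c.png

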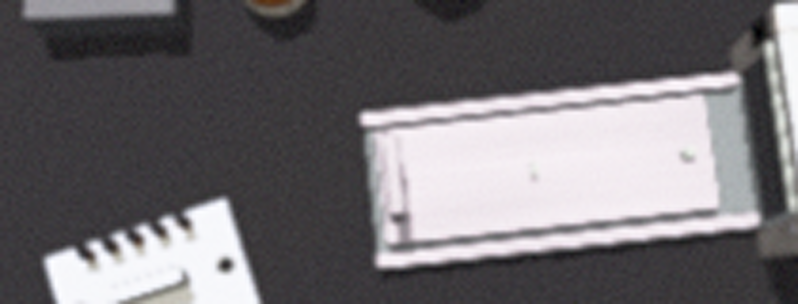

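Emit:
{"op": "step_arm", "data": {
  "steps": [
    {"xyz": [-0.65, -0.74, 0], "turn": [0, 0, 0], "gripper": -0.3},
    {"xyz": [-0.65, -0.74, -0.2], "turn": [0, 0, 0], "gripper": -0.3},
    {"xyz": [-0.65, -0.74, -0.2], "turn": [0, 0, 0], "gripper": -0.3},
    {"xyz": [-0.65, -0.74, -0.2], "turn": [0, 0, 0], "gripper": -0.3},
    {"xyz": [-0.65, -0.74, -0.2], "turn": [0, 0, 0], "gripper": -0.3},
    {"xyz": [-0.65, -0.74, -0.2], "turn": [0, 0, 0], "gripper": -0.3},
    {"xyz": [-0.65, -0.74, -0.2], "turn": [0, 0, 0], "gripper": -0.3},
    {"xyz": [-0.65, -0.74, -0.2], "turn": [0, 0, 0], "gripper": -0.3},
    {"xyz": [-0.65, -0.74, -0.2], "turn": [0, 0, 0], "gripper": -0.3},
    {"xyz": [-0.65, -0.74, -0.2], "turn": [0, 0, 0], "gripper": -0.3},
    {"xyz": [-0.65, -0.74, -0.2], "turn": [0, 0, 0], "gripper": -0.3},
    {"xyz": [-0.65, -0.74, 0], "turn": [0, 0, 0], "gripper": -0.3},
    {"xyz": [-0.65, -0.74, 0], "turn": [0, 0, 0], "gripper": -0.3},
    {"xyz": [-0.65, -0.74, 0], "turn": [0, 0, 0], "gripper": -0.3},
    {"xyz": [0, 0, 0], "turn": [0, 0, -1], "gripper": -0.3},
    {"xyz": [0, 0, 0], "turn": [0, 0, -1], "gripper": -0.3},
    {"xyz": [0, 0, 0], "turn": [0, 0, -1], "gripper": -0.3},
    {"xyz": [0, 0, 0], "turn": [0, 0, -1], "gripper": -0.3},
    {"xyz": [0, 0, 0], "turn": [0, 0, -1], "gripper": -0.3},
    {"xyz": [0, 0, 0], "turn": [0, 0, -1], "gripper": -0.3}
  ]
}}

```text
time_s: 1.77
position: [0.4496, -0.0637, 0.33]
tool_rot: [[0.692, -0.721, -0.001], [-0.721, -0.692, 0.0], [-0.001, 0.0, -1.0]]
ft_force: [-1.3, -0.3, -0.0]
grip_width: 0.0299
```

Emit:
{"op": "step_arm", "data": {
  "steps": [
    {"xyz": [0, 0, 0], "turn": [0, 0, -1], "gripper": -0.3},
    {"xyz": [0, 0, 0], "turn": [0, 0, -1], "gripper": -0.3},
    {"xyz": [0, 0, 0], "turn": [0, 0, -1], "gripper": -0.3},
    {"xyz": [0, 0, 0], "turn": [0, 0, -1], "gripper": -0.3},
    {"xyz": [0, 0, 0], "turn": [0, 0, -1], "gripper": -0.3},
    {"xyz": [0, 0, 0], "turn": [0, 0, -1], "gripper": -0.3},
    {"xyz": [0, 0, 0], "turn": [0, 0, -1], "gripper": -0.3},
    {"xyz": [0, 0, 0], "turn": [0, 0, -1], "gripper": -0.3},
    {"xyz": [0, 0, 0], "turn": [0, 0, -1], "gripper": -0.3},
    {"xyz": [0, 0, 0], "turn": [0, 0, -1], "gripper": -0.3},
    {"xyz": [0, 0, 0], "turn": [0, 0, -1], "gripper": -0.3},
    {"xyz": [0, 0, 0], "turn": [0, 0, 0], "gripper": -0.3},
    {"xyz": [0, 0, 0], "turn": [0, 0, 0], "gripper": -0.3}
  ]
}}

```text
time_s: 2.85
position: [0.4496, -0.0638, 0.3301]
tool_rot: [[0.998, 0.068, -0.0], [0.068, -0.998, 0.0], [-0.0, -0.0, -1.0]]
ft_force: [0.4, 0.1, -0.5]
grip_width: 0.0296
```

```bash
python3 - <<'E'
from h import *
o=env.observe();print(o['position'],np.round(o['tool_rot'],3).tolist(),o['time_s'],o['grip_width'])
a,_=snap('wrist','w1');v=V('w1');print(v.E.round(3),v.k)
cv2.imwrite('pics/w1b.png',cv2.resize(a[:,:,::-1],(800,600),interpolation=cv2.INTER_CUBIC))
E
```

```text
[ 0.44961889 -0.06383697  0.33014249] [[0.998, 0.068, -0.0], [0.068, -0.998, 0.0], [-0.0, -0.0, -1.0]] 2.85 0.029611726869063715
[[ 0.998  0.064  0.021  0.444]
 [ 0.067 -0.948 -0.31   0.016]
 [ 0.     0.31  -0.951  0.454]
 [ 0.     0.     0.     1.   ]] [ 2.86524729e+02  2.86524729e+02  2.55374814e+02  1.90265403e+02
 -5.07786863e-02]
```

View pics/w1b.png

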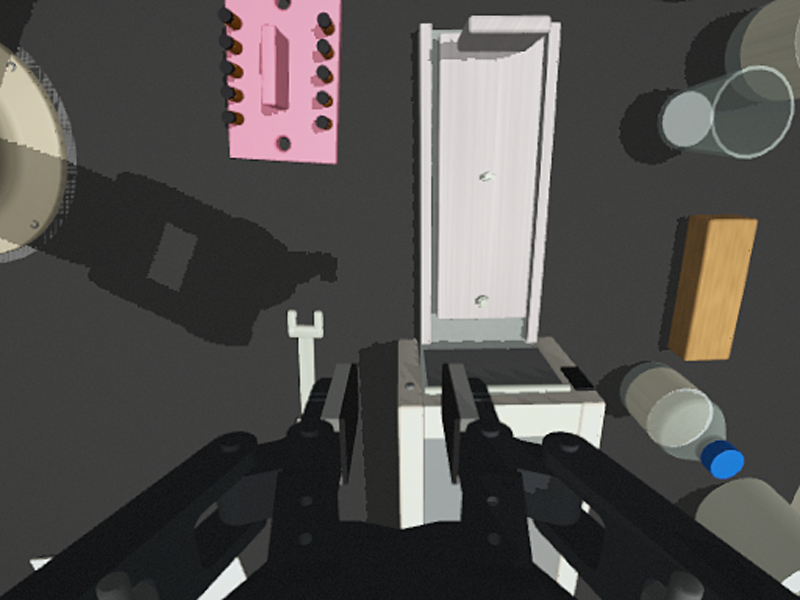

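The wrist view shows the diamond pin at about (487,176), the round pin at (482,300), and the tab at (510,25). I'll enlarge the pins.

```bash
python3 - <<'E'
from h import *
v=V('w1');c=lambda r0,c0:cv2.resize(v.im[r0:r0+40,c0:c0+40,::-1],(400,400),interpolation=cv2.INTER_CUBIC)
cv2.imwrite('pics/pins.png',np.hstack([c(92,292),c(172,288)]))
s=800/512
for n,u,w,z in[('pd',487,176,.04),('pr',482,300,.04)]: print(n,v.atz(u/s,w/s,z).round(4),v.dep(u/s,w/s).round(4))
C=v.cloud()
# pin pts: z .034-.045 near
for n,x,y in(('pd',.521,-.0015),('pr',.531,-.120),):
    m=(np.hypot(C[...,0]-x,C[...,1]-y)<.02)&(C[...,2]>.0345)&(C[...,2]<.045);p=C[m];print(n,len(p),p.mean(0).round(4),np.ptp(p,0).round(4))
# bed edges & tab
m=(abs(C[...,2]-.03)<.004)&(C[...,0]>.45)&(C[...,0]<.6)&(C[...,1]>-.13)&(C[...,1]<.09);p=C[m];print('bed',len(p),p[:,2].mean(),cv2.minAreaRect(p[:,:2].astype(np.float32)*1000))
m=(abs(C[...,2]-.097)<.005)&(C[...,0]>.45)&(C[...,0]<.6)&(C[...,1]>.07);p=C[m];print('tab',len(p),p.mean(0),cv2.minAreaRect(p[:,:2].astype(np.float32)*1000))
E
```

```text
pd [5.244e-01 4.000e-04 4.000e-02] [5.244e-01 4.000e-04 3.990e-02]
pr [ 0.5343 -0.1165  0.04  ] [ 0.5345 -0.1168  0.0391]
pd 36 [0.5263 0.0006 0.0379] [0.0121 0.0069 0.0057]
pr 48 [ 0.5359 -0.1188  0.0388] [0.0114 0.0116 0.0053]
bed 9322 0.03000642434074578 ((528.1823120117188, -19.990982055664062), (90.5947494506836, 227.24806213378906), 4.656301021575928)
tab 626 [0.51615385 0.10903598 0.09638704] ((516.38427734375, 109.63570404052734), (59.41254425048828, 13.227473258972168), 6.006881237030029)
```

View pics/pins.png

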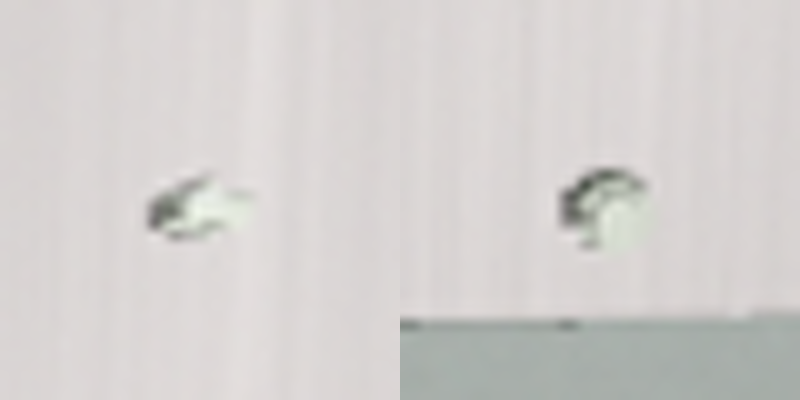

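The pins are at about (0.536,-0.119) and (0.526,0.0005). That puts the seat at (0.531,-0.059) with the axis at −85.4°, which agrees with the bed and the housing. Next is the tray.

Emit:
{"op": "step_arm", "data": {
  "steps": [
    {"xyz": [0.04, -0.98, 0], "turn": [0, 0, 0], "gripper": -0.3},
    {"xyz": [0.04, -0.98, 0], "turn": [0, 0, 0], "gripper": -0.3},
    {"xyz": [0.04, -0.98, 0], "turn": [0, 0, 0], "gripper": -0.3},
    {"xyz": [0.04, -0.98, 0], "turn": [0, 0, 0], "gripper": -0.3},
    {"xyz": [0.04, -0.98, 0], "turn": [0, 0, 0], "gripper": -0.3},
    {"xyz": [0.04, -0.98, 0], "turn": [0, 0, 0], "gripper": -0.3},
    {"xyz": [0.04, -0.98, 0], "turn": [0, 0, 0], "gripper": -0.3},
    {"xyz": [0.04, -0.98, 0], "turn": [0, 0, 0], "gripper": -0.3},
    {"xyz": [0, 0, 0], "turn": [0, 0, -1], "gripper": -0.3},
    {"xyz": [0, 0, 0], "turn": [0, 0, -1], "gripper": -0.3},
    {"xyz": [0, 0, 0], "turn": [0, 0, -0.8], "gripper": -0.3},
    {"xyz": [0, 0, 0], "turn": [0, 0, 0], "gripper": -0.3},
    {"xyz": [0, 0, 0], "turn": [0, 0, 0], "gripper": -0.3}
  ]
}}

```text
time_s: 3.98
position: [0.4405, 0.2499, 0.3302]
tool_rot: [[0.958, 0.287, -0.0], [0.287, -0.958, -0.0], [-0.0, -0.0, -1.0]]
ft_force: [0.4, -0.7, -0.0]
grip_width: 0.0301
```

```bash
python3 - <<'E'
from h import *
o=env.observe();print(o['position'],np.round(o['tool_rot'],3).tolist(),o['time_s'])
a,_=snap('wrist','w2');v=V('w2')
cv2.imwrite('pics/w2b.png',cv2.resize(a[:,:,::-1],(800,600),interpolation=cv2.INTER_CUBIC))
C=v.cloud();near=np.hypot(C[...,0]-.44,C[...,1]-.2985)<.1
f=C[near&(abs(C[...,2]-.06)<.003)];print('fin',len(f),f.mean(0).round(4),cv2.minAreaRect(f[:,:2].astype(np.float32)*1000))
f=C[near&(abs(C[...,2]-.014)<.004)&(v.im.min(2)>120)];print('plate',len(f),cv2.minAreaRect(f[:,:2].astype(np.float32)*1000))
E
```

```text
[0.44052755 0.24986598 0.33024554] [[0.958, 0.287, -0.0], [0.287, -0.958, -0.0], [-0.0, -0.0, -1.0]] 3.9833
fin 395 [0.4426 0.3018 0.0598] ((443.0638732910156, 300.927490234375), (11.058465003967285, 58.22856140136719), 17.1428165435791)
plate 5618 ((442.92987060546875, 300.1752014160156), (100.92804718017578, 150.22637939453125), 16.70948028564453)
```

View pics/w2b.png

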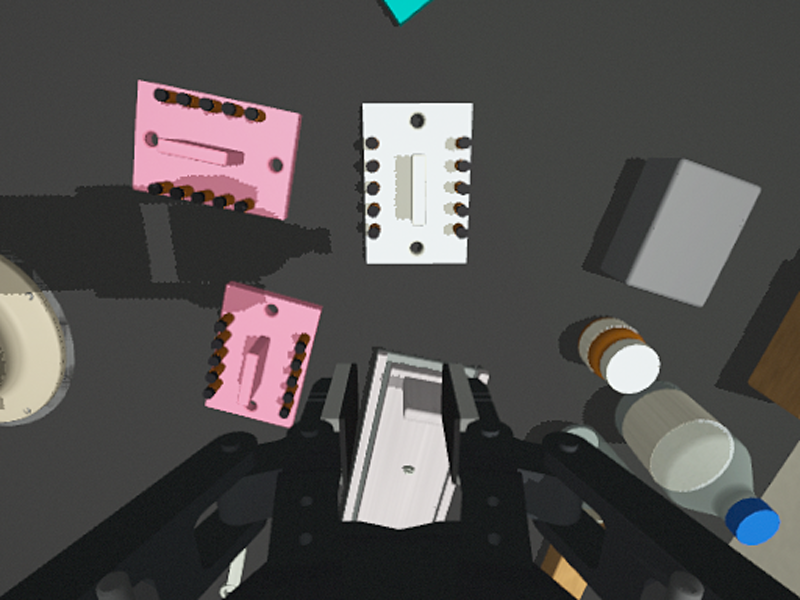

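The tray's centre is at (0.443,0.300), yaw 16.7°, with the fin and plate fits agreeing. Its holes are at (417,121) and (416,247). I'll descend and grip the fin.

Emit:
{"op": "step_arm", "data": {
  "steps": [
    {"xyz": [0.21, -0.6, 0], "turn": [0, 0, 0], "gripper": -0.3},
    {"xyz": [0.21, -0.6, 0], "turn": [0, 0, 0], "gripper": -0.3},
    {"xyz": [0, 0, 0.9], "turn": [0, 0, 0], "gripper": -0.3},
    {"xyz": [0, 0, 0.9], "turn": [0, 0, 0], "gripper": -0.3},
    {"xyz": [0, 0, 0.9], "turn": [0, 0, 0], "gripper": -0.3},
    {"xyz": [0, 0, 0.9], "turn": [0, 0, 0], "gripper": -0.3},
    {"xyz": [0, 0, 0.9], "turn": [0, 0, 0], "gripper": -0.3},
    {"xyz": [0, 0, 0.9], "turn": [0, 0, 0], "gripper": -0.3},
    {"xyz": [0, 0, 0], "turn": [0, 0, 0], "gripper": -0.3}
  ]
}}

```text
time_s: 4.78
position: [0.44, 0.2993, 0.1087]
tool_rot: [[0.958, 0.287, -0.011], [0.287, -0.958, -0.004], [-0.011, 0.001, -1.0]]
ft_force: [-1.2, 0.4, -1.1]
grip_width: 0.0298
```

```bash
python3 - <<'E'
from h import *
a,_=snap('wrist','w3');v=V('w3');print(env.observe()['position'])
cv2.imwrite('pics/w3.png',a[:,:,::-1])
C=v.cloud();near=np.hypot(C[...,0]-.443,C[...,1]-.3)<.1
f=C[near&(abs(C[...,2]-.06)<.003)];print('fin',len(f),f.mean(0).round(4),cv2.minAreaRect(f[:,:2].astype(np.float32)*1000))
f=C[near&(abs(C[...,2]-.014)<.004)&(v.im.min(2)>120)];print('plate',len(f),cv2.minAreaRect(f[:,:2].astype(np.float32)*1000))
E
```

```text
[0.44160488 0.29996333 0.11230801]
fin 1485 [0.442  0.3023 0.0598] ((442.502685546875, 301.051025390625), (11.796856880187988, 59.64483642578125), 16.734983444213867)
plate 14512 ((442.40191650390625, 300.61175537109375), (100.91961669921875, 150.22410583496094), 16.84400177001953)
```

View pics/w3.png

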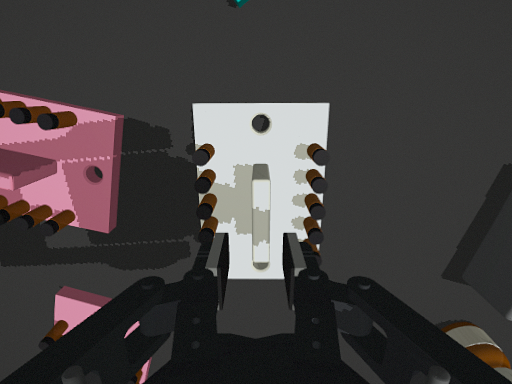

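The fin sits centred between the pads (261 against pads at 222 and 291), so I'll lower and grip.

Emit:
{"op": "step_arm", "data": {
  "steps": [
    {"xyz": [0, 0, 0.55], "turn": [0, 0, 0], "gripper": -0.3},
    {"xyz": [0, 0, 0.55], "turn": [0, 0, 0], "gripper": -0.3},
    {"xyz": [0, 0, 0.55], "turn": [0, 0, 0], "gripper": -0.3},
    {"xyz": [0, 0, 0], "turn": [0, 0, 0], "gripper": -0.3},
    {"xyz": [0, 0, 0], "turn": [0, 0, 0], "gripper": -0.3},
    {"xyz": [0, 0, 0], "turn": [0, 0, 0], "gripper": -1},
    {"xyz": [0, 0, 0], "turn": [0, 0, 0], "gripper": -1},
    {"xyz": [0, 0, 0], "turn": [0, 0, 0], "gripper": -1},
    {"xyz": [0, 0, 0], "turn": [0, 0, 0], "gripper": -1},
    {"xyz": [0, 0, 0], "turn": [0, 0, 0], "gripper": -1}
  ],
  "squeeze": 50
}}

```text
time_s: 5.67
position: [0.4438, 0.3011, 0.0507]
tool_rot: [[0.957, 0.29, 0.004], [0.29, -0.957, 0.002], [0.004, -0.0, -1.0]]
ft_force: [-1.4, -0.4, 8.4]
grip_width: 0.0112
```

Emit:
{"op": "step_arm", "data": {
  "steps": [
    {"xyz": [0, 0, -0.3], "turn": [0, 0, 0], "gripper": -1},
    {"xyz": [0, 0, -0.7], "turn": [0, 0, 0], "gripper": -1},
    {"xyz": [0, 0, -0.9], "turn": [0, 0, 0], "gripper": -1},
    {"xyz": [0, 0, -0.9], "turn": [0, 0, 0], "gripper": -1},
    {"xyz": [0, 0, -0.5], "turn": [0, 0, 0], "gripper": -1},
    {"xyz": [0, 0, 0], "turn": [0, 0, 0], "gripper": -1},
    {"xyz": [0, 0, 0], "turn": [0, 0, 0], "gripper": -1},
    {"xyz": [0, 0, 0], "turn": [0, 0, 0], "gripper": -1}
  ]
}}

```text
time_s: 6.33
position: [0.4419, 0.3004, 0.1791]
tool_rot: [[0.957, 0.29, -0.002], [0.29, -0.957, -0.001], [-0.003, 0.0, -1.0]]
ft_force: [-0.2, 0.1, -4.6]
grip_width: 0.0113
```

```bash
cat > held.py <<'E'
from h import *
import sys
o=env.observe();a,_=snap('wrist',sys.argv[1]);v=V(sys.argv[1]);C=v.cloud()
T=np.array(o['tool_rot']);p=np.array(o['position'])
print(p.round(4),T.round(4).tolist(),np.degrees(np.arctan2(T[1,0],T[0,0])).round(2),o['time_s'],o['grip_width'],np.round(o['ft_force'],1))
L=(C-p)@T   # tool frame
m=(np.abs(L[...,0])<.055)&(L[...,1]<.09)&(L[...,1]>-.1)&(v.im.min(2)>120)&(v.d>0)
m&=(L[...,2]>.02)&(L[...,2]<.045)
f=L[m]
A=np.c_[f[:,:2],np.ones(len(f))]
for i in range(5):
    s=np.linalg.lstsq(A,f[:,2],rcond=None)[0];r=f[:,2]-A@s;k=abs(r)<.0025;f=f[k];A=A[k]
print('plate',len(f),'slopes/off',s.round(4),'rect',cv2.minAreaRect(f[:,:2].astype(np.float32)*1000),'far y',f[:,1].min())
E
python3 held.py w4; python3 - <<'E'
import sys;sys.path.insert(0,'.')
E
```

```text
[0.4419 0.3004 0.1791] [[0.9571, 0.2897, -0.0024], [0.2897, -0.9571, -0.0009], [-0.0026, 0.0002, -1.0]] 16.84 6.3333 0.011285183678479242 [-0.2  0.1 -4.6]
plate 19540 slopes/off [ 0.001  -0.0018  0.0367] rect ((-0.10675430297851562, 0.28897857666015625), (100.6457748413086, 150.6352081298828), 0.08208657801151276) far y -0.07501405760280526
```

View pics/w4.png

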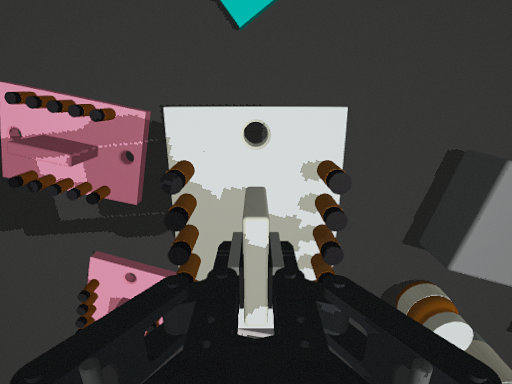

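The tray is held level and centred on the TCP: plate centre within 0.3 mm, underside 50.7 mm below the TCP. Next I'll carry it over the seat.

Emit:
{"op": "step_arm", "data": {
  "steps": [
    {"xyz": [-0.02, 0.5, 0], "turn": [0, 0, 0], "gripper": -1},
    {"xyz": [-0.05, 0.92, 0], "turn": [0, 0, 0], "gripper": -1},
    {"xyz": [-0.05, 0.92, 0], "turn": [0, 0, 0], "gripper": -1},
    {"xyz": [-0.05, 0.92, 0], "turn": [0, 0, 0], "gripper": -1},
    {"xyz": [-0.05, 0.92, 0], "turn": [0, 0, 0], "gripper": -1},
    {"xyz": [-0.05, 0.92, 0], "turn": [0, 0, 0], "gripper": -1},
    {"xyz": [-0.05, 0.92, 0], "turn": [0, 0, 0], "gripper": -1},
    {"xyz": [-0.05, 0.92, 0], "turn": [0, 0, 0], "gripper": -1},
    {"xyz": [-0.05, 0.92, 0], "turn": [0, 0, 0], "gripper": -1},
    {"xyz": [-0.05, 0.92, 0], "turn": [0, 0, 0], "gripper": -1},
    {"xyz": [-0.02, 0.45, 0], "turn": [0, 0, 0], "gripper": -1},
    {"xyz": [0, 0, 0], "turn": [0, 0, 1], "gripper": -1},
    {"xyz": [0, 0, 0], "turn": [0, 0, 1], "gripper": -1},
    {"xyz": [0, 0, 0], "turn": [0, 0, 0.66], "gripper": -1},
    {"xyz": [0, 0, 0], "turn": [0, 0, 0], "gripper": -1},
    {"xyz": [0, 0, 0], "turn": [0, 0, 0], "gripper": -1},
    {"xyz": [0, 0, 0], "turn": [0, 0, 0], "gripper": -1},
    {"xyz": [0, 0, 0], "turn": [0, 0, 0], "gripper": -1}
  ]
}}

```text
time_s: 7.88
position: [0.5308, -0.0582, 0.1799]
tool_rot: [[0.997, 0.082, -0.001], [0.082, -0.997, 0.0], [-0.001, -0.0, -1.0]]
ft_force: [0.8, 0.3, -3.7]
grip_width: 0.0112
```

Emit:
{"op": "step_arm", "data": {
  "steps": [
    {"xyz": [0, 0, 0.5], "turn": [0, 0, 0], "gripper": -1},
    {"xyz": [0, 0, 0.7], "turn": [0, 0, 0], "gripper": -1},
    {"xyz": [0, 0, 0.5], "turn": [0, 0, 0], "gripper": -1},
    {"xyz": [0, 0, 0.2], "turn": [0, 0, 0], "gripper": -1},
    {"xyz": [0, 0, 0], "turn": [0, 0, 0], "gripper": -1},
    {"xyz": [0, 0, 0], "turn": [0, 0, 0], "gripper": -1},
    {"xyz": [0, 0, 0], "turn": [0, 0, 0], "gripper": -1}
  ]
}}

```text
time_s: 8.47
position: [0.5317, -0.0586, 0.1056]
tool_rot: [[0.997, 0.081, 0.002], [0.081, -0.997, -0.001], [0.002, 0.001, -1.0]]
ft_force: [0.9, -0.6, -3.6]
grip_width: 0.011
```

```bash
python3 held.py w5; python3 - <<'E'
from h import *
v=V('w5');cv2.imwrite('pics/w5b.png',cv2.resize(v.im[0:200,120:390,::-1],(800,593),interpolation=cv2.INTER_CUBIC))
C=v.cloud()
m=(abs(C[...,2]-.097)<.005)&(C[...,0]>.45)&(C[...,0]<.6)&(C[...,1]>.07)&(C[...,1]<.14);p=C[m];print('tab',len(p),p.mean(0),cv2.minAreaRect(p[:,:2].astype(np.float32)*1000))
m=(abs(C[...,2]-.03)<.003)&(C[...,0]>.47)&(C[...,0]<.59)&(C[...,1]>.03)&(C[...,1]<.09);p=C[m];print('bed',len(p),cv2.minAreaRect(p[:,:2].astype(np.float32)*1000))
print(v.pix([.5262,.0006,.04]),v.pix([.5262,.0006,.03]))
E
```

```text
[ 0.5317 -0.0586  0.1056] [[0.9967, 0.0814, 0.0024], [0.0814, -0.9967, -0.0008], [0.0023, 0.001, -1.0]] 4.67 8.4667 0.010988381158816342 [ 0.9 -0.6 -3.6]
plate 19545 slopes/off [ 0.0008 -0.0015  0.0368] rect ((-0.3729209899902344, 0.233551025390625), (100.64559173583984, 150.55064392089844), 0.06923375278711319) far y -0.07506773971904268
tab 0 [nan nan nan] ((0.0, 0.0), (0.0, 0.0), 0.0)
bed 11586 ((521.4710693359375, 52.696372985839844), (90.74127197265625, 52.458518981933594), 4.680264472961426)
(np.float64(254.24093493075182), np.float64(129.4531315511765)) (np.float64(254.25217893556004), np.float64(127.85945980257065))<stdin>:4: RuntimeWarning: Mean of empty slice.
  ret = um.true_divide(
```

View pics/w5b.png

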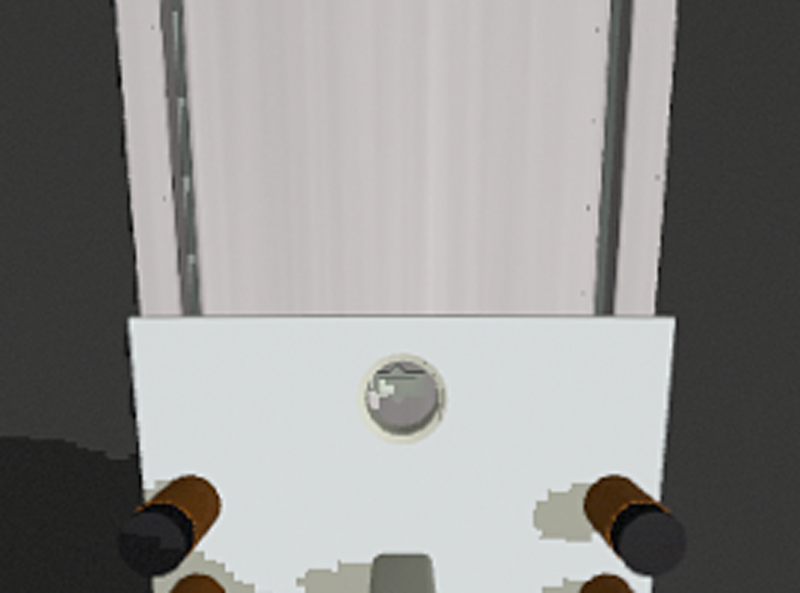

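Through the hole (crop 402,398) the diamond pin shows where predicted (≈398,384), so the alignment error is under 1 mm. I'll lower slowly.

Emit:
{"op": "step_arm", "data": {
  "steps": [
    {"xyz": [-0.01, 0, 0.12], "turn": [0, 0, 0], "gripper": -1},
    {"xyz": [0, 0, 0.12], "turn": [0, 0, 0], "gripper": -1},
    {"xyz": [0, 0, 0.12], "turn": [0, 0, 0], "gripper": -1},
    {"xyz": [0, 0, 0.06], "turn": [0, 0, 0], "gripper": -1},
    {"xyz": [0, 0, 0.06], "turn": [0, 0, 0], "gripper": -1},
    {"xyz": [0, 0, 0.06], "turn": [0, 0, 0], "gripper": -1},
    {"xyz": [0, 0, 0.04], "turn": [0, 0, 0], "gripper": -1},
    {"xyz": [0, 0, 0], "turn": [0, 0, 0], "gripper": -1},
    {"xyz": [0, 0, 0], "turn": [0, 0, 0], "gripper": -1},
    {"xyz": [0, 0, 0], "turn": [0, 0, 0], "gripper": -1}
  ]
}}

```text
time_s: 9.35
position: [0.5306, -0.0584, 0.0812]
tool_rot: [[0.997, 0.081, 0.0], [0.081, -0.997, -0.0], [0.0, 0.0, -1.0]]
ft_force: [0.5, 0.5, -3.9]
grip_width: 0.0114
```

Emit:
{"op": "step_arm", "data": {
  "steps": [
    {"xyz": [0, 0, 0.02], "turn": [0, 0, 0], "gripper": -1},
    {"xyz": [0, 0, 0.01], "turn": [0, 0, 0], "gripper": -1},
    {"xyz": [0, 0, 0], "turn": [0, 0, 0], "gripper": -1},
    {"xyz": [0, 0, 0], "turn": [0, 0, 0], "gripper": -1}
  ]
}}

```text
time_s: 9.68
position: [0.5306, -0.0584, 0.0807]
tool_rot: [[0.997, 0.081, 0.001], [0.081, -0.997, -0.0], [0.001, 0.0, -1.0]]
ft_force: [-3.1, -0.1, 6.1]
grip_width: 0.0114
```

```bash
python3 held.py w6; python3 - <<'E'
from h import *
v=V('w6');C=v.cloud()
m=(np.abs(C[...,0]-.524)<.05)&(np.abs(C[...,1]-.003)<.012)&(abs(C[...,2]-.044)<.006)&(v.im.min(2)>120);p=C[m];print('plate z end',np.median(p[:,2]),len(p))
E
```

```text
[ 0.5306 -0.0584  0.0807] [[0.9967, 0.0812, 0.0008], [0.0812, -0.9967, -0.0003], [0.0008, 0.0004, -1.0]] 4.66 9.6833 0.0113628558905522 [-3.1 -0.1  6.1]
plate 19584 slopes/off [ 0.0004 -0.0009  0.0367] rect ((-0.20812225341796875, 0.12354278564453125), (150.67034912109375, 100.78253936767578), 89.93822479248047) far y -0.07516782546223655
plate z end 0.0438704138509787 7229
```

The tray is seated: the plate top is at 0.044 and the force has reversed to +6 N. I'll release and rise.

Emit:
{"op": "step_arm", "data": {
  "steps": [
    {"xyz": [0, 0, 0], "turn": [0, 0, 0], "gripper": -0.3},
    {"xyz": [0, 0, 0], "turn": [0, 0, 0], "gripper": -0.3},
    {"xyz": [0, 0, 0], "turn": [0, 0, 0], "gripper": -0.3},
    {"xyz": [0, 0, -0.2], "turn": [0, 0, 0], "gripper": -0.3},
    {"xyz": [0, 0, -0.6], "turn": [0, 0, 0], "gripper": -0.3},
    {"xyz": [0, 0, -0.9], "turn": [0, 0, 0], "gripper": -0.3},
    {"xyz": [0, 0, -0.9], "turn": [0, 0, 0], "gripper": -0.3},
    {"xyz": [0, 0, -0.9], "turn": [0, 0, 0], "gripper": -0.3},
    {"xyz": [0, -0.9, -0.3], "turn": [0, 0, 0], "gripper": -1},
    {"xyz": [0, -0.9, 0], "turn": [0, 0, 0], "gripper": -1},
    {"xyz": [0, -0.9, 0], "turn": [0, 0, 0], "gripper": -1},
    {"xyz": [0, -0.9, 0], "turn": [0, 0, 0], "gripper": -1},
    {"xyz": [0, -0.9, 0], "turn": [0, 0, 0], "gripper": -1},
    {"xyz": [0, -0.9, 0], "turn": [0, 0, 0], "gripper": -1},
    {"xyz": [0, 0, 0], "turn": [0, 0, 0], "gripper": -1},
    {"xyz": [0, 0, 0], "turn": [0, 0, 0], "gripper": -1},
    {"xyz": [0, 0, 0], "turn": [0, 0, 0], "gripper": -1}
  ]
}}

```text
time_s: 11.15
position: [0.513, 0.1567, 0.2322]
tool_rot: [[0.997, 0.081, 0.0], [0.081, -0.997, -0.0], [0.0, 0.0, -1.0]]
ft_force: [0.1, -0.2, -0.1]
grip_width: -0.0001
```

```bash
python3 - <<'E'
from h import *
for n in('scene','top'):
    a,d=snap(n,n+'7')
v=V('top7')
cv2.imwrite('pics/c7.png',np.hstack([cv2.resize(V('scene7').im[140:270,140:290,::-1],(400,347),interpolation=cv2.INTER_CUBIC),cv2.resize(v.im[140:270,230:380,::-1],(400,347),interpolation=cv2.INTER_CUBIC)]))
C=v.cloud()
for t in(-.07,-.045,.045,.07):
  c=np.array([.531+.0816*t,-.059-.9967*t]);m=np.hypot(C[...,0]-c[0],C[...,1]-c[1])<.012;print(t,m.sum(),np.median(C[m][:,2]))
E
```

```text
-0.07 57 0.04141879701802864
-0.045 52 0.043414465918691025
0.045 45 0.04315459987717496
0.07 46 0.042252746026530286
```

View pics/c7.png

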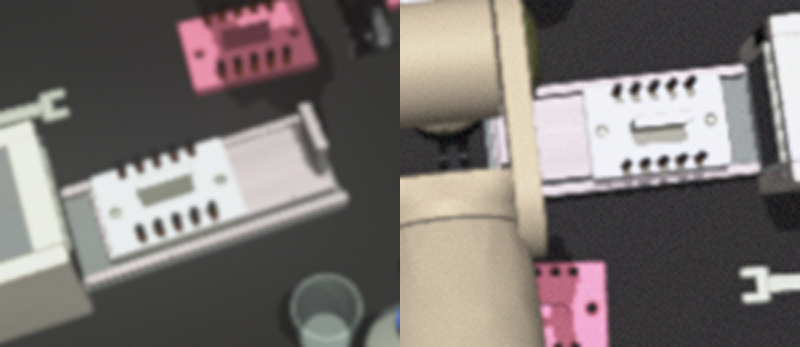

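The tray lies flat with both pins in its holes (both hole spots look bright, and the plate height is about 43 mm at each end). Now I'll go down behind the tab and start pushing.

Emit:
{"op": "step_arm", "data": {
  "steps": [
    {"xyz": [0, 0, 0.8], "turn": [0, 0, 0], "gripper": -1},
    {"xyz": [0, 0, 0.9], "turn": [0, 0, 0], "gripper": -1},
    {"xyz": [0, 0, 0.9], "turn": [0, 0, 0], "gripper": -1},
    {"xyz": [0, 0, 0.9], "turn": [0, 0, 0], "gripper": -1},
    {"xyz": [0, 0, 0.65], "turn": [0, 0, 0], "gripper": -1},
    {"xyz": [0, 0, 0], "turn": [0, 0, 0], "gripper": -1},
    {"xyz": [0, 0, 0], "turn": [0, 0, 0], "gripper": -1},
    {"xyz": [0, 0.2, 0], "turn": [0, 0, 0], "gripper": -1},
    {"xyz": [0, 0.2, 0], "turn": [0, 0, 0], "gripper": -1},
    {"xyz": [0, 0.2, 0], "turn": [0, 0, 0], "gripper": -1},
    {"xyz": [0, 0.2, 0], "turn": [0, 0, 0], "gripper": -1},
    {"xyz": [0, 0.2, 0], "turn": [0, 0, 0], "gripper": -1},
    {"xyz": [0, 0.2, 0], "turn": [0, 0, 0], "gripper": -1}
  ]
}}

```text
time_s: 12.33
position: [0.5172, 0.1082, 0.0665]
tool_rot: [[0.997, 0.081, 0.001], [0.081, -0.997, 0.0], [0.001, -0.0, -1.0]]
ft_force: [0.3, 3.0, 0.5]
grip_width: 0.0001
```

Emit:
{"op": "step_arm", "data": {
  "steps": [
    {"xyz": [0, 0.2, 0], "turn": [0, 0, 0], "gripper": -1},
    {"xyz": [0, 0.2, 0], "turn": [0, 0, 0], "gripper": -1},
    {"xyz": [0, 0.2, 0], "turn": [0, 0, 0], "gripper": -1},
    {"xyz": [0, 0.25, 0], "turn": [0, 0, 0], "gripper": -1},
    {"xyz": [0, 0.25, 0], "turn": [0, 0, 0], "gripper": -1},
    {"xyz": [0, 0.25, 0], "turn": [0, 0, 0], "gripper": -1},
    {"xyz": [0, 0.25, 0], "turn": [0, 0, 0], "gripper": -1},
    {"xyz": [0, 0.25, 0], "turn": [0, 0, 0], "gripper": -1},
    {"xyz": [0, 0.25, 0], "turn": [0, 0, 0], "gripper": -1},
    {"xyz": [0, 0.25, 0], "turn": [0, 0, 0], "gripper": -1}
  ]
}}

```text
time_s: 13.17
position: [0.5246, 0.0145, 0.0659]
tool_rot: [[0.997, 0.081, -0.0], [0.081, -0.997, 0.0], [0.0, -0.0, -1.0]]
ft_force: [0.6, 5.2, 1.5]
grip_width: 0.0001
```

Emit:
{"op": "step_arm", "data": {
  "steps": [
    {"xyz": [0, 0.25, 0], "turn": [0, 0, 0], "gripper": -1},
    {"xyz": [0, 0.25, 0], "turn": [0, 0, 0], "gripper": -1},
    {"xyz": [0, 0.25, 0], "turn": [0, 0, 0], "gripper": -1},
    {"xyz": [0, 0.25, 0], "turn": [0, 0, 0], "gripper": -1},
    {"xyz": [0, 0.25, 0], "turn": [0, 0, 0], "gripper": -1},
    {"xyz": [0, 0.25, 0], "turn": [0, 0, 0], "gripper": -1},
    {"xyz": [0, 0.25, 0], "turn": [0, 0, 0], "gripper": -1},
    {"xyz": [0, 0.25, 0], "turn": [0, 0, 0], "gripper": -1},
    {"xyz": [0, 0.25, 0], "turn": [0, 0, 0], "gripper": -1},
    {"xyz": [0, 0.1, 0], "turn": [0, 0, 0], "gripper": -1}
  ]
}}

```text
time_s: 14.0
position: [0.5323, -0.08, 0.0659]
tool_rot: [[0.997, 0.08, 0.0], [0.08, -0.997, -0.0], [0.0, 0.0, -1.0]]
ft_force: [0.5, 2.1, 0.6]
grip_width: -0.0001
```

Force is low and there's no jam. I have about 32 mm left, so I'll slow down.

Emit:
{"op": "step_arm", "data": {
  "steps": [
    {"xyz": [0, 0.12, 0], "turn": [0, 0, 0], "gripper": -1},
    {"xyz": [0, 0.12, 0], "turn": [0, 0, 0], "gripper": -1},
    {"xyz": [0, 0.12, 0], "turn": [0, 0, 0], "gripper": -1},
    {"xyz": [0, 0.1, 0], "turn": [0, 0, 0], "gripper": -1},
    {"xyz": [0, 0.1, 0], "turn": [0, 0, 0], "gripper": -1},
    {"xyz": [0, 0.05, 0], "turn": [0, 0, 0], "gripper": -1},
    {"xyz": [0, 0.05, 0], "turn": [0, 0, 0], "gripper": -1},
    {"xyz": [0, 0, 0], "turn": [0, 0, 0], "gripper": -1}
  ]
}}

```text
time_s: 14.67
position: [0.5343, -0.1051, 0.0659]
tool_rot: [[0.997, 0.081, 0.0], [0.081, -0.997, -0.0], [-0.0, 0.0, -1.0]]
ft_force: [-0.4, -1.3, -0.2]
grip_width: 0.0
```

Emit:
{"op": "step_arm", "data": {
  "steps": [
    {"xyz": [0, 0.04, 0], "turn": [0, 0, 0], "gripper": -1},
    {"xyz": [0, 0.04, 0], "turn": [0, 0, 0], "gripper": -1},
    {"xyz": [0, 0.04, 0], "turn": [0, 0, 0], "gripper": -1},
    {"xyz": [0, 0.03, 0], "turn": [0, 0, 0], "gripper": -1},
    {"xyz": [0, 0, 0], "turn": [0, 0, 0], "gripper": -1}
  ]
}}

```text
time_s: 15.08
position: [0.5344, -0.1074, 0.066]
tool_rot: [[0.997, 0.082, -0.001], [0.082, -0.997, 0.005], [-0.001, -0.006, -1.0]]
ft_force: [1.4, 20.4, 5.2]
grip_width: -0.0
```

The force is 20 N, which is either the stop or a jam. I'll back off, rise and look.

Emit:
{"op": "step_arm", "data": {
  "steps": [
    {"xyz": [0, -0.2, 0], "turn": [0, 0, 0], "gripper": -1},
    {"xyz": [0, -0.5, 0], "turn": [0, 0, 0], "gripper": -1},
    {"xyz": [0, -0.5, 0], "turn": [0, 0, 0], "gripper": -1},
    {"xyz": [0, 0, -0.7], "turn": [0, 0, 0], "gripper": -1},
    {"xyz": [0, 0, -0.9], "turn": [0, 0, 0], "gripper": -1},
    {"xyz": [0, 0, -0.9], "turn": [0, 0, 0], "gripper": -1},
    {"xyz": [0, 0, -0.9], "turn": [0, 0, 0], "gripper": -1},
    {"xyz": [0, 0, -0.9], "turn": [0, 0, 0], "gripper": -1},
    {"xyz": [0, -0.9, -0.5], "turn": [0, 0, 0], "gripper": -1},
    {"xyz": [0, -0.9, 0], "turn": [0, 0, 0], "gripper": -1},
    {"xyz": [0, 0, 0], "turn": [0, 0, 0], "gripper": -1},
    {"xyz": [0, 0, 0], "turn": [0, 0, 0], "gripper": -1},
    {"xyz": [0, 0, 0], "turn": [0, 0, 0], "gripper": -1}
  ]
}}

```text
time_s: 16.17
position: [0.525, 0.0087, 0.2577]
tool_rot: [[0.997, 0.081, -0.0], [0.081, -0.997, -0.001], [-0.0, 0.0, -1.0]]
ft_force: [-0.3, 0.0, -0.7]
grip_width: -0.0003
```

```bash
python3 - <<'E'
from h import *
snap('wrist','w8');snap('scene','s8');v=V('w8');print(env.observe()['position'])
C=v.cloud()
S=np.array([.531,-.059]);X=np.array([.0816,-.9967]);P=np.array([.9967,.0816])
t=(C[...,:2]-S)@X;l=(C[...,:2]-S)@P
m=(abs(C[...,2]-.097)<.003)&(abs(l)<.035)&(t<.11)&(t>-.1);print('tab t',m.sum(),t[m].min(),t[m].max(),'-> centre',(t[m].min()+t[m].max())/2+.17)
m=(C[...,2]>.04)&(C[...,2]<.105)&(abs(l)<.055)&(t>.085)&(t<.2)
for z in np.arange(.04,.105,.01):
    k=m&(abs(C[...,2]-z)<.005);print(z.round(3),k.sum(),np.percentile(t[k],[5,50,95]).round(4) if k.sum() else '')
w=cv2.resize(v.im[:,:,::-1],(480,360));s=cv2.resize(V('s8').im[150:290,40:290,::-1],(480,269),interpolation=cv2.INTER_CUBIC)
cv2.imwrite('pics/c8.png',np.hstack([cv2.resize(v.im[150:330,200:440,::-1],(400,300),interpolation=cv2.INTER_CUBIC),cv2.resize(V('s8').im[150:300,50:250,::-1],(400,300),interpolation=cv2.INTER_CUBIC)]))
E
```

```text
[0.52512881 0.0080747  0.2574773 ]
tab t 10 0.10905923694864995 0.1098848413090393 -> centre 0.27947203912884466
0.04 33 [0.1903 0.1928 0.1946]
0.05 5 [0.188  0.1892 0.1923]
0.06 0 
0.07 0 
0.08 13 [0.1108 0.1115 0.1122]
0.09 41 [0.1104 0.1114 0.1121]
0.1 62 [0.1095 0.1106 0.1114]
```

View pics/c8.png

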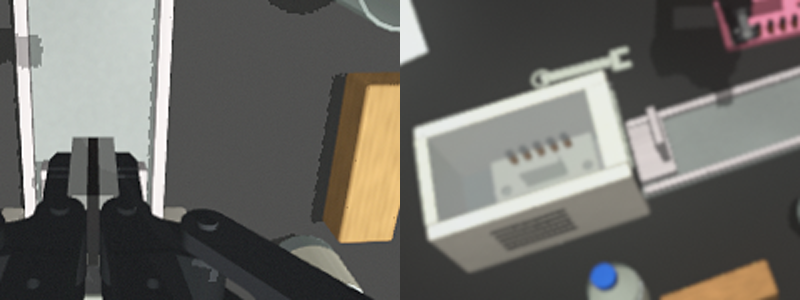

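The tray is in the housing with its pins in the holes. The flap is hidden behind the fingers, so I'll draw back and tilt to see it.

Emit:
{"op": "step_arm", "data": {
  "steps": [
    {"xyz": [0, -0.75, 0], "turn": [0, 0, 0], "gripper": -1},
    {"xyz": [0, -0.75, 0], "turn": [0, 0, 0], "gripper": -1},
    {"xyz": [0, -0.75, 0], "turn": [0, 0, 0], "gripper": -1},
    {"xyz": [0, 0, 0], "turn": [-1, 0, 0], "gripper": -1},
    {"xyz": [0, 0, 0], "turn": [-1, 0, 0], "gripper": -1},
    {"xyz": [0, 0, 0], "turn": [-1, 0, 0], "gripper": -1},
    {"xyz": [0, 0, 0], "turn": [-1, 0, 0], "gripper": -1},
    {"xyz": [0, 0, 0], "turn": [-1, 0, 0], "gripper": -1},
    {"xyz": [0, 0, 0], "turn": [-1, 0, 0], "gripper": -1},
    {"xyz": [0, 0, 0], "turn": [0, 0, 0], "gripper": -1},
    {"xyz": [0, 0, 0], "turn": [0, 0, 0], "gripper": -1}
  ]
}}

```text
time_s: 17.18
position: [0.5179, 0.0986, 0.2572]
tool_rot: [[0.997, 0.073, 0.036], [0.081, -0.885, -0.459], [-0.001, 0.46, -0.888]]
ft_force: [0.4, -0.1, -0.6]
grip_width: -0.0001
```

```bash
python3 - <<'E'
from h import *
a,_=snap('wrist','w9');v=V('w9')
C=v.cloud()
S=np.array([.531,-.059]);X=np.array([.0816,-.9967]);P=np.array([.9967,.0816])
t=(C[...,:2]-S)@X;l=(C[...,:2]-S)@P
m=(abs(C[...,2]-.095)<.004)&(abs(l)<.035)&(t<.1)&(t>-.1);print('tab t',m.sum(),t[m].min(),t[m].max(),'z',C[m][:,2].max())
m=(abs(l)<.05)&(t>.085)&(t<.25)
for z in np.arange(.04,.145,.01):
    k=m&(abs(C[...,2]-z)<.005);print(z.round(3),k.sum(),np.percentile(t[k],[5,50,95]).round(4) if k.sum() else '')
cv2.imwrite('pics/w9b.png',cv2.resize(a[:,:,::-1],(800,600),interpolation=cv2.INTER_CUBIC))
E
```

```text
tab t 13 0.060836655476326836 0.06291482870886857 z 0.09252469010140849
0.04 93 [0.1102 0.1113 0.1126]
0.05 91 [0.1102 0.1111 0.1123]
0.06 78 [0.1104 0.1114 0.1124]
0.07 39 [0.1099 0.1116 0.1126]
0.08 39 [0.1104 0.1114 0.1125]
0.09 30 [0.1099 0.1112 0.1126]
0.1 25 [0.1099 0.1107 0.1119]
0.11 16 [0.1088 0.11   0.1108]
0.12 0 
0.13 0 
0.14 108 [0.1965 0.2254 0.2488]
```

View pics/w9b.png

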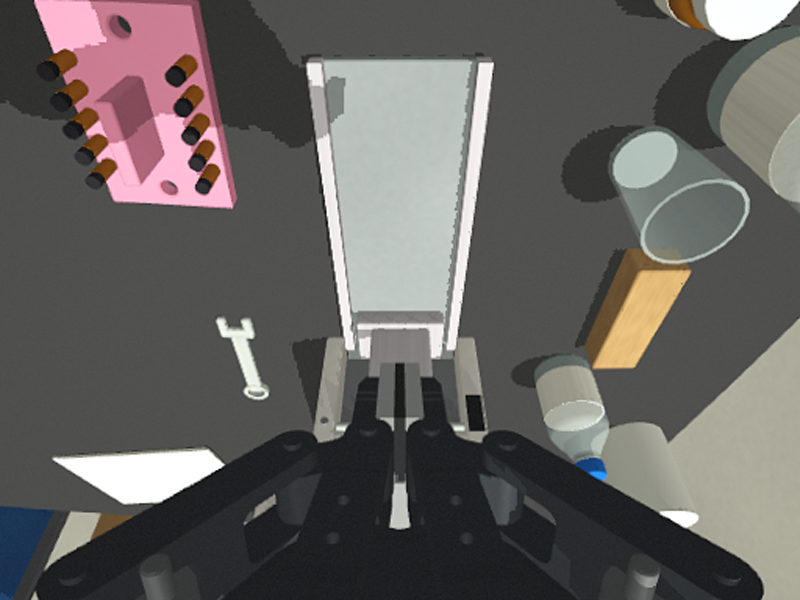

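The flap is flat and vertical (t = 0.111 at every height from 0.04 to 0.11), so it is shut. The tab's back face sits 50 mm in front of it, against 51 mm nominal, so the sled is home.

```bash
python3 -c "
from h import *
print(env.observe()['time_s']);print(order.close_job())"
```

```text
17.2333
the job is handed in; nothing more can be done
None
```

The white tray is on the sled, the sled is pushed home and the flap is shut behind the tray. I handed the job in at 17.2 s, with the gripper clear of everything.

- **Tray:** I gripped it by its fin and carried it level. It went down over both pins without catching. Before pushing, the tray was flat at both ends (plate top about 43–44 mm) and both pins showed in the holes.
- **Sled:** I pushed it by the tab until the force rose to about 20 N at the stop. The tab's back face then measured about 50 mm in front of the flap, against 51 mm expected at home.
- **Flap:** it measured as one vertical plane from 40 to 110 mm high, so it is shut. An earlier depth reading had a few stray points behind the flap, at the edges of the fingers in view. The clearer second look did not show them.
- **Disagreements:** my first pin positions from the top camera were up to 7 mm off the wrist camera's. I went with the wrist camera, which agreed with the sled bed and the housing.
- **Bystanders:** the other things on the bench looked undisturbed in the last pictures, but I did not measure them.

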